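# Fresh drip guard on the purge rail

## Robot

A 7-joint arm with a two-finger parallel gripper is mounted at the origin on the work surface. World frame = base frame: x ahead of the robot, y to its left, z up, the work surface at z = 0. Lengths are in m, angles in rad, forces in N, time in s.
With the tool pointing down it reaches from about 0.425 to 1.025 m from the base axis. Payload 9.4 kg.
Tool frame: the origin (TCP) lies on the centre line of the jaws, within the pads' length; the fingertips stand 17 mm ahead of it and the grasp point (between the pads) lies 2 mm behind it; z points along the fingers, y is the line along which they close (so a half turn about z gives the same grasp; the last joint's range is limited). The gripper opens to 85 mm and grips with 20 to 120 N. Pads are 22 mm wide; open, the fingers measure 114 mm over their backs; the gripper's body (76 mm by 85 mm) begins 54 mm behind the grasp point. The pads swing forward as they close: fully open they stand 13 mm farther back than shut.
Start: joints at [-1.372, 0.599, -0.003, 1.599, 0.002, 0.943, -0.08], TCP at [0.197, 0.698, 0.248] pointing down, gripper open.
Joint ranges: [-2.57, 2.57], [-0.35, 1.97], [-1.29, 1.29], [0.11, 2.56], [-1.05, 4.19], [0.11, 1.86], [-2.63, 2.63]. Speed limits (rad/s): [2.22, 2.22, 3.01, 3.01, 3.14, 3.14, 3.14].

## Interface

Orientations are given as a rotation vector (axis times angle).
In Python, from bench import move_ptp, move_l, set_joints, move_gripper, pause, inverse_kinematics, get_state, capture, calibration, PlanningError, hand_in, search_frame gives the robot as it stands. Calls block until the motion is done:
- move_ptp(position, orientation): joint-space move of the TCP to a pose.
- move_l(position, rot=None, speed=0.15): straight line of the TCP; rot=None keeps the orientation; speed is the mean speed in m/s.
- set_joints(angles): joint-space move.
- move_gripper(opening, force=None): opening from 0.0 (shut) to 1.0 (fully open); force is the grip in N (None keeps the last); returns when the fingers have stopped.
- pause(seconds).
- inverse_kinematics(position, orientation): joint angles nearest the present ones, or None.
- get_state(): the state.
- capture(name): name is "scene" or "top" or "wrist"; returns the picture (480x640x3 uint8, red, green, blue); there is no depth.
- calibration(name): a dict with "K" (3x3 intrinsics, pixels), "R" (3x3) and "t" (3): a world point X has camera coordinates R X + t; the wrist camera has in their place "T_tool_cam" (4x4, takes a point from camera to tool coordinates, whose origin is the TCP and whose axes are the flange's). Camera axes: x right, y down, z forward; pixel columns grow to the right and rows downward; lengths in m; the calibration is good to about 2 mm. A picture is of the moment at which its call begins: read the wrist's pose just before it. calibration takes no time and is no camera call.
A pose or a line that the arm cannot do raises PlanningError and nothing moves.
- hand_in(): hands the job in; it is judged then, once.
Trained networks look in the newest picture that a camera, given by its name, has taken for a name from the list of things; names that differ only in an ending like _2 or _b are one class to them, and where a whole thing is asked for, a point or a joint stands for the part that bears it (a point fixed in the world has none). Each returns a list of dicts, best first, with "p" (0 to 1); they miss things now and then, are a little off and sometimes report something else, mostly with a low value. They report only what shows in the picture. A call takes as long as a camera call.
- search_frame(name, camera): "at" ([column, row] in pixels, amid what is visible of it).
The state is a dict: "time": time; "q": joint angles; "joint_vel": joint speeds; "tau": joint torques, N m; "position": TCP position; "tcp_rot": TCP orientation; "contact_force": force on the tool from outside, world axes, zero at the start; "wrist_torque": the same for the moment, N m; "finger_gap": opening from 0.0 (shut) to 1.0 (fully open); "grasp_force": force on a finger pad.
Only numpy, scipy, OpenCV 4.12 (cv2) and the standard library are available. Lean on these libraries where they do the work, as an engineer would, in place of code of your own. Each camera call takes 0.05 s, during which the arm holds its last target. There are 200 camera calls.

## Task

Put a fresh drip guard on the purge rail: lift only the top guard off the slanted stack, lower it so that it straddles the horizontal bar with one leg hanging on each side, then push it gently along the bar until its end is right up against the black collar, and let go. Leave the other guards nested on their stand, do not strike or press hard on the bar or the collar, and leave everything else on the bench where it is.

Things in the scene. Friction and masses are not known exactly. Their poses are not given: they have to be found in the camera images.
- guard_top: top guard of the stack: bare aluminium, roof-shaped, 6 mm plate folded at 90 degrees, two legs 75 mm long from ridge to edge, 60 mm along the ridge. Origin: middle of the outer ridge line. x along the ridge (flat end faces at +-30 mm), z up out of the ridge, legs slope 45 degrees down to +y and -y, 106 mm wide. Inner corner 8.5 mm below the ridge. At first the ridge slopes 30 degrees, -x end low
- guard_2: second guard from the top, same shape and frame as guard_top, nested 8.6 mm under it along z
- guard_3: third guard, nested 8.6 mm under guard_2
- guard_4: lowest guard of the stack, nested 8.6 mm under guard_3, lying on the stand's saddle
- stand: fixed stand carrying the stack, base plate 130 x 100 mm. Origin on the bench under the middle of the saddle; x runs from the stack's low end to its high end. Two dark tabs, 14 mm wide, 40 mm to either side of the ridge, stop the guards at their low end; they stay below the top guard's ridge
- rail: fixed purge rail: a round steel bar 14 mm in diameter and 240 mm long, its axis 140 mm above the bench, along y, on a thin post at each end, over a shallow steel tray. Origin on the bench under the middle of the bar
- bar (a point): middle of the bar, on its axis (140 mm up), axes as the rail: y along the bar. A guard straddling the bar has its ridge 18 mm above the bar's axis
- collar: black round stop collar fixed on the bar towards its +y end, 60 mm in diameter and 12 mm thick. Origin on the bar's axis in the face that looks along the bar to -y, where the guard must butt; axes as the rail
- bottle: white solvent bottle, 64 mm in diameter, 160 mm tall, origin under its centre; leave alone
- cartridge: black adhesive cartridge standing up, 44 mm in diameter, 142 mm tall, origin under its centre; leave alone
- jar: grey lidded jar, 60 mm in diameter, 75 mm tall, origin under its centre; leave alone
- wrench: flat steel wrench, 170 mm long, lying on the bench, origin at its middle; leave alone
- plate: loose flat aluminium carrier plate, 100 x 130 x 12 mm, lying on the bench, origin under its centre; leave alone
- tray: grey plastic parts tray, 110 x 170 x 35 mm, origin under its centre; leave alone

How it is judged:
By the outcome, as a careful person would: the job done as asked, in the order asked, and still so for the second after the job is handed in, with the robot touching nothing.
It also fails if it takes over 64 s, if anything falls off the work surface, if the arm or the gripper's body presses on something with over 40 N, if the wrist force passes 120 N, or if a joint passes its speed limit or range.

## Working session

There is one attempt and no reset: what is moved stays moved. The work goes in short steps, each a Python script; the robot and the scene stay as the last script left them, time stands still between calls to the robot, and variables do not carry over. Pictures are saved under pics/ and viewed, at most 10 in all, crops included, and the job is handed in when it is done.

```bash
ls; mkdir -p pics; python3 - <<'E'
from bench import *
import cv2,numpy as np
for c in ["scene","top"]:
    im=capture(c); cv2.imwrite(f"pics/{c}0.png",im[:,:,::-1])
    k=calibration(c); print(c,k)
    for n in ["guard_top","stand","rail","bar","collar","bottle","cartridge","jar","plate","tray","wrench"]:
        print(n,[(np.round(d["at"]).tolist(),round(d["p"],2)) for d in search_frame(n,c)[:4]])
print(calibration("wrist")); print(get_state())
E
```

```text
pics
scene {'K': array([[623.09898668,   0.        , 323.18999475],
       [  0.        , 623.09898668, 239.42387903],
       [  0.        ,   0.        ,   1.        ]]), 'R': array([[ 0.11954308,  0.99271843,  0.01481766],
       [ 0.84952996, -0.0945536 , -0.51899756],
       [-0.51381738,  0.07463061, -0.85464728]]), 't': array([-0.1192613 , -0.46055711,  1.44753283])}
guard_top [([177.0, 219.0], 0.8)]
stand [([193.0, 253.0], 0.76), ([402.0, 200.0], 0.51)]
rail [([401.0, 203.0], 0.71), ([286.0, 176.0], 0.7), ([178.0, 232.0], 0.3)]
bar [([401.0, 199.0], 0.71)]
collar [([464.0, 154.0], 0.96)]
bottle [([302.0, 326.0], 0.58)]
cartridge [([285.0, 175.0], 0.7), ([448.0, 311.0], 0.32), ([286.0, 299.0], 0.16)]
jar [([298.0, 256.0], 0.62)]
plate [([154.0, 347.0], 0.64)]
tray [([450.0, 312.0], 0.89)]
wrench [([288.0, 298.0], 0.82)]
top {'K': array([[523.34849648,   0.        , 315.73984814],
       [  0.        , 523.34849648, 236.16317048],
       [  0.        ,   0.        ,   1.        ]]), 'R': array([[ 0.0112732 , -0.99946266, -0.03077826],
       [-0.99350469, -0.00770988, -0.1135296
[... 1082 characters left out ...]
rray([-1.37169181,  0.59930609, -0.00245231,  1.59938994,  0.00178489,
        0.94286604, -0.07979998]), 'joint_vel': array([ 4.86929473e-04, -6.69949403e-04,  1.00908082e-03,  3.97808563e-06,
       -1.27707241e-03,  2.15504325e-03,  9.56498430e-04]), 'tau': array([-4.66876536e-04, -7.76219559e+01,  1.56299707e+00, -2.58387744e+01,
        1.23968837e-02,  2.11065206e-03, -4.28951594e-07]), 'position': array([0.1974668 , 0.69760704, 0.24827461]), 'tcp_rot': array([4.31893490e-01, 3.11169998e+00, 4.56492313e-05]), 'contact_force': array([1.1876999 , 0.10465746, 0.40433143]), 'wrist_torque': array([ 0.04181623,  0.0394687 , -0.00321255]), 'grasp_force': 0.0, 'finger_gap': 0.9974065034329487}
```

View pics/scene0.png

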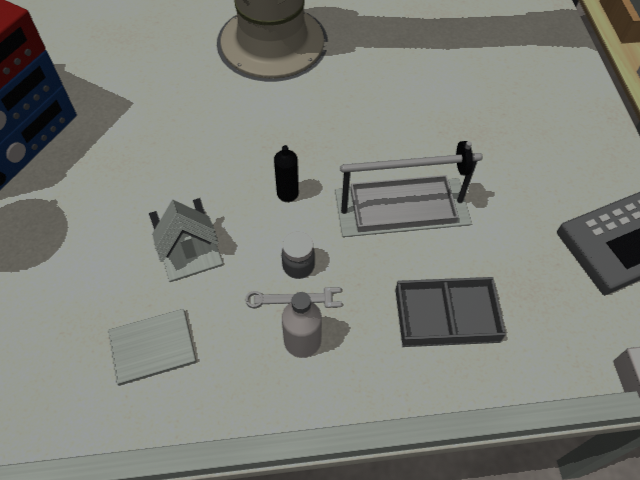

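View pics/top0.png

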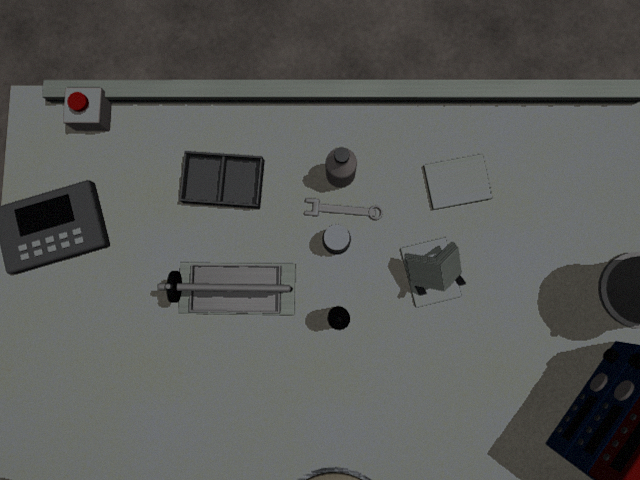

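Scene view: the stack is around (185,225), with its dark tabs (low end) towards the robot. The bar runs from (345,168) to (480,157), with the collar at (465,157). Top view: stack at (435,270), bar from (160,288) to (292,289), collar at (174,286). Next I'll triangulate a coarse position and go there with the wrist camera.

```bash
cat > h.py <<'E'
from bench import *
import numpy as np, cv2
from scipy.spatial.transform import Rotation as Ro
def cam(name):
    k=calibration(name)
    if name!="wrist": return k["K"],k["R"],k["t"]
    s=get_state(); T=np.eye(4); T[:3,:3]=Ro.from_rotvec(s["tcp_rot"]).as_matrix(); T[:3,3]=s["position"]
    M=np.linalg.inv(T@k["T_tool_cam"]); return k["K"],M[:3,:3],M[:3,3]
def tri(obs):   # [(cam,(u,v)),...]
    A=[]
    for (K,R,t),(u,v) in obs:
        P=K@np.c_[R,t]; A+= [u*P[2]-P[0], v*P[2]-P[1]]
    A=np.array(A); X=np.linalg.lstsq(A[:,:3],-A[:,3],rcond=None)[0]
    return X
def proj(c,X):
    K,R,t=c; p=K@(R@np.asarray(X)+t); return p[:2]/p[2]
def rot(z,y):   # tool axes -> rotvec
    z=np.array(z,float); z/=np.linalg.norm(z); y=np.array(y,float); y-=z*(y@z); y/=np.linalg.norm(y)
    return Ro.from_matrix(np.c_[np.cross(y,z),y,z]).as_rotvec()
E
python3 - <<'E'
from h import *
s,t=cam("scene"),cam("top")
for n,a,b in [("guard",(177,219),(435,272)),("collar",(464,156),(174,286)),("bar-y end",(345,168),(291,289)),("bar+y end",(480,157),(160,288)),
 ("cart top",(285,150),(339,318)),("jar top",(298,240),(337,239)),("tabL",(155,218),(462,281)),("tabR",(199,205),(421,291))]:
    X=tri([(s,a),(t,b)]); print(n,X.round(4),(proj(s,X)-a).round(1),(proj(t,X)-b).round(1))
# IK checks for view & grasp
import itertools
for yaw in (0,90,-90,180):
  for nm,P,z in (("stack",(0.61,-0.24,0.25),(.5,0,-.866)),("rail",(0.58,0.15,0.3),(0,0,-1))):
    y=(np.cos(np.radians(yaw)),np.sin(np.radians(yaw)),0)
    q=inverse_kinematics(P,rot(z,y)) if abs(y[0])<.9 or nm=="rail" else inverse_kinematics(P,rot(z,y))
    print(nm,yaw,None if q is None else np.round(q,2))
E
```

```text
guard [ 0.5272 -0.1989  0.0806] [2.3 0. ] [ 2.8 -0. ]
collar [0.493  0.3073 0.1454] [-0.  0.] [-0.1 -0. ]
bar-y end [0.4904 0.0932 0.1375] [-2.4  0.1] [-3.1 -0.3]
bar+y end [0.4893 0.3389 0.1336] [-0.6  0.1] [-0.7 -0.1]
cart top [ 0.4369 -0.003   0.1346] [-0.1  0. ] [-0.1 -0. ]
jar top [0.5916 0.0027 0.0785] [-0.7  0. ] [-0.8 -0.1]
tabL [ 0.5103 -0.2463  0.0666] [-1.2 -0.1] [-1.5 -0. ]
tabR [ 0.4896 -0.167   0.0646] [-0.4 -0. ] [-0.5 -0. ]
stack 0 [ 0.38  0.4  -0.01  2.12 -0.97  0.22  1.28]
rail 0 [-0.67  0.42  0.46  1.86 -0.23  0.91 -0.1 ]
stack 90 [ 0.65  0.43 -0.37  2.1  -0.15  0.15  2.06]
rail 90 [-0.4   0.39  0.08  1.84 -0.04  0.91  1.26]
stack -90 [ 0.38  0.4  -0.01  2.12 -0.97  0.22 -0.29]
rail -90 [-0.89  0.49  0.82  1.87 -0.44  0.96 -1.45]
stack 180 [ 0.38  0.4  -0.01  2.12 -0.97  0.22 -1.86]
rail 180 [-0.06  0.42 -0.4   1.82  0.2   0.94  2.59]
```

```bash
cat > look.py <<'E'
from h import *
import pickle
V={}
def snap(n):
    c=cam("wrist"); im=capture("wrist"); cv2.imwrite(f"pics/{n}.png",im[:,:,::-1]); V[n]=c
    print(n,get_state()["time"],get_state()["position"].round(4))
r=rot((0,0,-1),(0,1,0))
move_ptp((0.49,0.26,0.27),r); snap("ra")
move_l((0.49,0.18,0.27),speed=0.2); snap("rb")
d=np.array([.968,.252,0]); z=d*.5+np.array([0,0,-.866]); gx=d*.866+np.array([0,0,.5])
r=rot(z,gx); C=np.array([0.53,-0.2,0.105]); print(r)
A=C-z*.14; 
move_ptp(A-gx*.03,r); snap("ga")
move_l(A+gx*.04,speed=0.2); snap("gb")
pickle.dump(V,open("V.pkl","wb"))
g=np.hstack([cv2.imread(f"pics/{n}.png") for n in ("ra","rb")]); cv2.imwrite("pics/r.png",cv2.resize(g,None,fx=.625,fy=.625,interpolation=cv2.INTER_AREA))
E
python3 look.py
```

```text
ra 3.1583 [0.4897 0.2612 0.2699]
rb 3.7583 [0.49   0.181  0.2701]
[1.68930291 2.18538549 0.58572101]
ga 6.075 [ 0.4376 -0.2237  0.2114]
gb 6.625 [ 0.4949 -0.2087  0.2455]
```

View pics/ga.png

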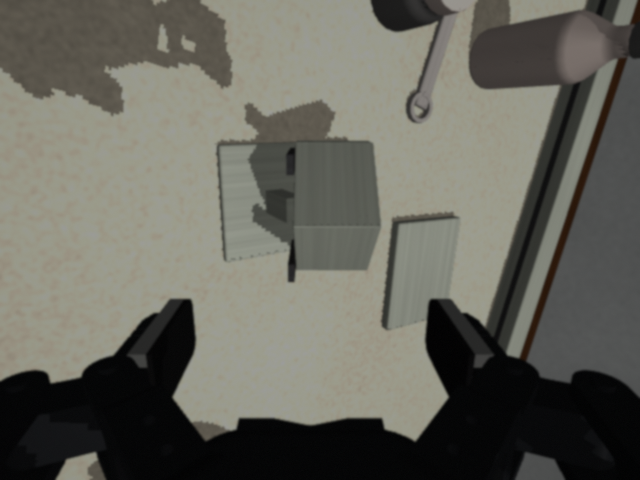

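View pics/gb.png

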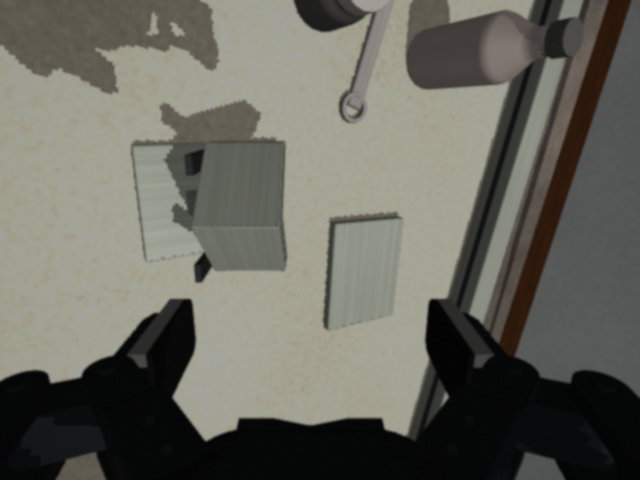

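View pics/r.png

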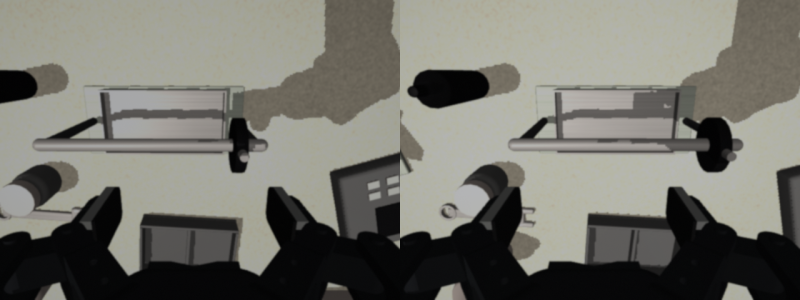

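ga: the top guard's ridge runs (294,226)–(380,226), with leg corners at (296,142), (372,142), (295,269), (367,269). gb: ridge (193,225)–(285,226), leg corners (207,142), (285,142), (214,270), (285,270). The open fingertips are at (193,300) and (428,300). r.png (at 0.625 scale): the bar lies on row 145, with the collar at col 230–248 (ra) and 697–735 (rb). Now I'll refine these points and fit the poses.

```bash
cat > fit.py <<'E'
from h import *
import pickle
from scipy.optimize import least_squares
V=pickle.load(open("V.pkl","rb"))
P={"ga":[(294,226),(380,226),(296,142),(372,142),(295,269),(367,269)],"gb":[(193,225),(285,226),(207,142),(285,142),(214,270),(285,270)]}
h=.075*np.sqrt(.5)
M=np.array([(-.03,0,0),(.03,0,0),(-.03,h,-h),(.03,h,-h),(-.03,-h,-h),(.03,-h,-h)])
for n in P:
    g=cv2.cvtColor(cv2.imread(f"pics/{n}.png"),cv2.COLOR_BGR2GRAY)
    a=np.array(P[n],np.float32).reshape(-1,1,2)
    b=cv2.cornerSubPix(g,a.copy(),(4,4),(-1,-1),(3,50,.01)).reshape(-1,2); print(n,b.round(1).tolist()); P[n]=b
X=np.array([tri([(V["ga"],P["ga"][i]),(V["gb"],P["gb"][i])]) for i in range(6)]); print("tri",X.round(4))
def res(p):
    W=Ro.from_rotvec(p[:3]).apply(M)+p[3:]
    return np.concatenate([proj(V[n],w)-q for n in P for w,q in zip(W,P[n])])
d=np.array([.968,.252,0]);gx=d*.866+[0,0,.5];gz=-d*.5+[0,0,.866]
x0=np.r_[Ro.from_matrix(np.c_[gx,np.cross(gz,gx),gz]).as_rotvec(),.53,-.2,.1]
s=least_squares(res,x0,loss="soft_l1"); R=Ro.from_rotvec(s.x[:3]).as_matrix()
print("pose",s.x[3:].round(4),"R",R.round(3).tolist(),"slope",np.degrees(np.arcsin(R[2,0])),"yaw",np.degrees(np.arctan2(R[1,0],R[0,0])),"roll",R[2,1]); print(res(s.x).reshape(-1,2).round(1).tolist())
pickle.dump((R,s.x[3:]),open("guard.pkl","wb"))
E
python3 fit.py; python3 - <<'E'
import cv2,numpy as np
a=cv2.imread("pics/ra.png")[170:290,330:440];b=cv2.imread("pics/rb.png")[170:290,440:550]
c=cv2.imread("pics/ra.png")[200:260,30:140];d=cv2.imread("pics/rb.png")[200:260,150:260]
g=np.vstack([np.hstack([a,b]),np.hstack([c,d])]); cv2.imwrite("pics/col.png",cv2.resize(g,None,fx=3.3,fy=3.3,interpolation=cv2.INTER_CUBIC))
E
```

```text
ga [[293.5, 226.10000610351562], [380.5, 225.10000610351562], [295.6000061035156, 141.1999969482422], [372.70001220703125, 143.0], [294.70001220703125, 270.79998779296875], [366.3999938964844, 269.8999938964844]]
gb [[193.0, 225.0], [283.29998779296875, 223.10000610351562], [206.10000610351562, 141.6999969482422], [284.29998779296875, 140.39999389648438], [210.89999389648438, 266.79998779296875], [283.70001220703125, 271.1000061035156]]
tri [[ 0.4945 -0.2107  0.0887]
 [ 0.5508 -0.1974  0.1116]
 [ 0.5056 -0.1527  0.0449]
 [ 0.5578 -0.1394  0.072 ]
 [ 0.5257 -0.2527  0.0525]
 [ 0.5785 -0.2421  0.0789]]
pose [ 0.5188 -0.2031  0.1062] R [[0.855, -0.23, -0.465], [0.209, 0.973, -0.098], [0.475, -0.013, 0.88]] slope 28.33256136388521 yaw 13.712980052930721 roll -0.013491240349192912
[[1.0, -1.6], [1.7, 0.1], [-0.1, 0.1], [-0.2, -0.6], [0.1, -0.9], [-1.0, 0.3], [-0.4, -0.3], [-2.3, 2.3], [-0.0, -0.3], [-0.6, 2.1], [1.9, 3.3], [0.3, -0.7]]
```

View pics/col.png

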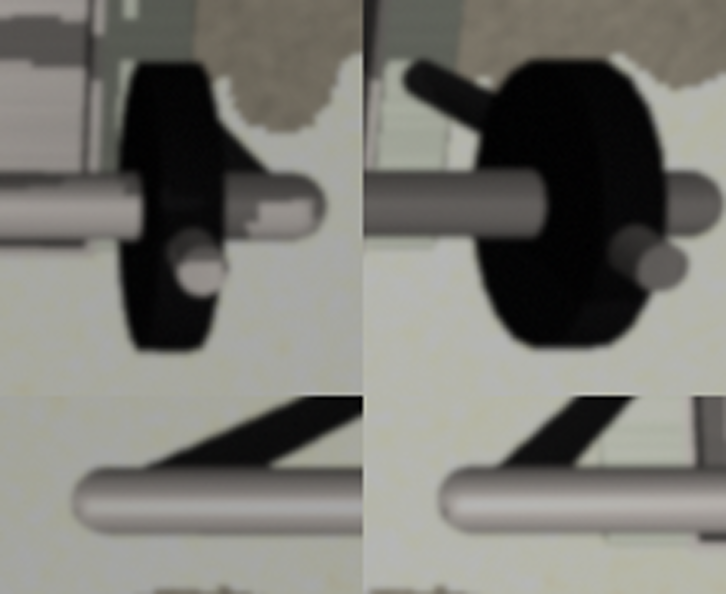

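col.png: the collar's front face meets the bar at col 371.5, row 232 in ra and col 493.3, row 231.5 in rb. The bar's −y end is at col 52 in ra and 172.7 in rb, row 231.5. There is a set screw on the rear of the collar.

```bash
python3 - <<'E'
from h import *
import pickle
V=pickle.load(open("V.pkl","rb"))
print("collar",tri([(V["ra"],(371.5,232)),(V["rb"],(493.3,231.5))]).round(4))
print("end",tri([(V["ra"],(52.1,231.7)),(V["rb"],(172.7,231.7))]).round(4))
# refit the guard with hand-picked points, without corner refinement, fixed slope
exec(open("fit.py").read().split("for n in P:")[0])
def Rm(yaw,dsl=0):
    d=np.array([np.cos(yaw),np.sin(yaw),0]);c,s=np.cos(np.pi/6),np.sin(np.pi/6);gx=d*c+[0,0,s];gz=-d*s+[0,0,c]
    return np.c_[gx,np.cross(gz,gx),gz]
def res(p): 
    W=M@Rm(p[0]).T+p[1:]
    return np.concatenate([proj(V[n],w)-q for n in P for w,q in zip(W,P[n])])
s=least_squares(res,[.25,.52,-.2,.1],loss="soft_l1"); print(s.x.round(4),np.degrees(s.x[0])); print(res(s.x).reshape(-1,2).round(1).tolist())
pickle.dump((Rm(s.x[0]),s.x[1:]),open("guard.pkl","wb"))
# project the fit into the fixed cameras as a check
for n in ("scene","top"): print(n,[proj(cam(n),w).round(0).tolist() for w in M@Rm(s.x[0]).T+s.x[1:]])
# finger tip, several openings
for o in (0.8,0.72,0.62):
    move_gripper(o); cv2.imwrite(f"pics/f{int(o*100)}.png",capture("wrist")[:,:,::-1]); print(get_state()["finger_gap"],get_state()["time"])
g=np.vstack([cv2.imread(f"pics/f{o}.png")[280:370,150:470] for o in (80,72,62)]); cv2.imwrite("pics/f.png",cv2.resize(g,None,fx=2,fy=2))
E
```

```text
collar [0.4923 0.3009 0.1455]
end [0.4933 0.087  0.143 ]
[ 0.2467  0.5193 -0.2042  0.1043] 14.133028432314022
[[-0.6, -0.6], [0.7, 0.2], [0.0, -0.4], [1.1, 0.4], [1.1, -0.3], [-0.7, 0.4], [-0.4, 0.6], [-5.1, 0.4], [0.2, -0.2], [-0.8, 0.6], [1.1, -1.1], [0.3, -0.5]]
scene [[172.0, 201.0], [176.0, 215.0], [208.0, 219.0], [214.0, 233.0], [151.0, 236.0], [154.0, 251.0]]
top [[445.0, 289.0], [441.0, 262.0], [412.0, 283.0], [407.0, 257.0], [462.0, 270.0], [459.0, 244.0]]
0.7973416819326691 6.9917
0.7242164108651279 7.2833
0.6182610223667115 7.5833
```

View pics/f.png

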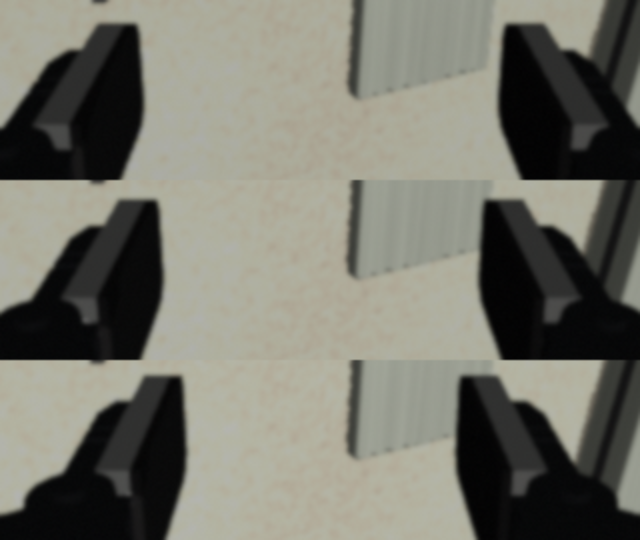

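Finger gap is linear in the opening (0.72 gives about 62 mm), and the tip advance matches an arc-linkage model: about 12 mm at a 60 mm gap and 15 mm at 42 mm. Next I'll probe the ridge gently with the fingers half shut to get its exact height.

```bash
cat >> h.py <<'E'
def tip(gmm):
    s=-.103+gmm/2/57; return (17-57*(.9947-np.sqrt(1-s*s)))*1e-3
def probe(dirn,maxd,step=.001,thr=4,speed=.02):
    """step along dirn until the force against it rises by thr; returns distance, or None"""
    d=np.array(dirn,float); p0=get_state()["position"]; f0=get_state()["contact_force"]@d
    for i in range(1,int(maxd/step)+1):
        move_l(p0+d*step*i,speed=speed); s=get_state(); f=s["contact_force"]@d-f0
        if abs(f)>thr: print("hit",i,f,s["position"].round(4),s["time"]); return s
    print("no hit",f,s["time"])
E
python3 - <<'E'
from h import *
import pickle
R,c=pickle.load(open("guard.pkl","rb")); gx,gz=R[:,0],R[:,2]; r=rot(-gz,gx)
t0=get_state()["time"]; move_gripper(0.5)
move_l(c+gz*.06,r,speed=.15); move_l(c+gz*(tip(42.5)+.006),speed=.1)
print(get_state()["time"],get_state()["contact_force"])
s=probe(-gz,.016)
if s is not None:
    print("ridge height err along gz", (s["position"]-c)@gz-tip(42.5), get_state()["contact_force"].round(2), s["wrist_torque"].round(2))
    move_l(c+gz*.045,speed=.1); print(get_state()["time"])
E
```

```text
10.0083 [-0.68694268  1.56906207 -1.10117432]
hit 3 -13.630115945712578 [ 0.5101 -0.2062  0.1205] 10.7583
ridge height err along gz 0.00355738718942886 [-5.79 -2.8  11.16] [-0.23  0.58 -0.05]
11.175
```

```bash
python3 - <<'E'
from h import *
import pickle
R,c=pickle.load(open("guard.pkl","rb")); gx,gz=R[:,0],R[:,2]; r=rot(-gz,gx)
s=get_state(); print(np.round(Ro.from_rotvec(s["tcp_rot"]).as_matrix()-Ro.from_rotvec(r).as_matrix(),3).tolist())
move_gripper(0.0); print(get_state()["finger_gap"])
for a in (-.018,.018):
    move_l(c+gx*a+gz*(.017+.008),speed=.12); pause(.1); print("f0",get_state()["wrist_torque"].round(2),get_state()["contact_force"].round(2))
    s=probe(-gz,.014,step=.0007,thr=2.5)
    if s: print(a,"h err",(s["position"]-c)@gz-.017,s["wrist_torque"].round(2),s["contact_force"].round(2))
    move_l(c+gx*a+gz*.035,speed=.12)
print(get_state()["time"])
E
```

```text
[[0.001, -0.0, 0.0], [0.0, 0.0, -0.001], [-0.001, -0.0, -0.0]]
0.002888356948470907
f0 [-0.17  0.51  0.03] [ 0.65 -0.52 -0.08]
hit 7 -9.018747943782198 [ 0.4947 -0.2104  0.1135] 13.8833
-0.018 h err 0.0037259225506525405 [-0.19  0.54  0.01] [-5.27 -1.96  6.82]
f0 [-0.16  0.49  0.01] [-0.79  0.02 -0.71]
hit 6 -6.104831146686647 [ 0.5233 -0.2029  0.1308] 16.2167
0.018 h err 0.0038445925935930887 [-0.14  0.57  0.  ] [-2.8  -0.59  5.13]
16.4833
```

```bash
python3 - <<'E'
from h import *
import pickle
R,c=pickle.load(open("guard.pkl","rb")); gx,gz=R[:,0],R[:,2]
c=c+gz*.0038; pickle.dump((R,c),open("guard2.pkl","wb"))
move_gripper(0.88)
move_l(c+gz*.025,speed=.12); p=c+gz*(tip(60)-.0066); move_l(p,speed=.05)
print(get_state()["contact_force"].round(1))
f0=get_state()["contact_force"]
move_gripper(0.6,50); s=get_state(); print("grip",s["finger_gap"],s["grasp_force"],s["contact_force"].round(1),s["position"]-p,s["time"])
move_l(p+gz*.012,speed=.03); move_l(p+gz*.07,speed=.1); pause(.15)
s=get_state(); print("lift",s["finger_gap"],s["grasp_force"],(s["contact_force"]-f0).round(2),s["time"])
a=cv2.resize(capture("scene")[120:290,100:290],None,fx=2.1,fy=2.1); b=cv2.resize(capture("wrist")[60:420],(640,360))
cv2.imwrite("pics/lift.png",np.hstack([a,cv2.resize(b,(400,a.shape[0]))])[:,:,::-1])
E
```

```text
[-0.5  0.2 -0.7]
grip 0.6674953879670954 50.84040652262047 [-6.  -0.5  8.3] [-4.06416988e-04  1.52023718e-05  5.97011112e-04] 18.375
lift 0.6683585342364058 53.317188292276114 [ 1.08 -0.08 -0.63] 19.8083
```

View pics/lift.png

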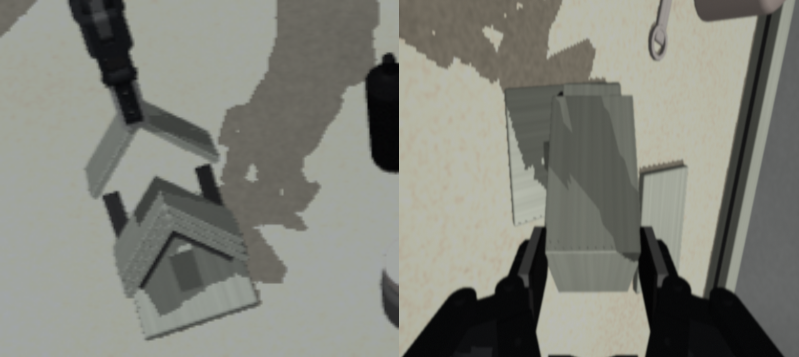

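Only the top guard came up (apex in the fingers, lower guards still nested with their tabs). The guard hangs square in the jaws. Next I carry it over and lower it onto the bar.

```bash
python3 - <<'E'
from h import *
r=rot((0,0,-1),(0,1,0)); X,Y=0.4918,0.212; off=tip(60)-.0066
p=get_state()["position"]; move_l((p[0],p[1],.31),speed=.2)
move_ptp((X,Y,.31),r); s=get_state(); print(s["time"],s["finger_gap"],s["grasp_force"])
move_l((X,Y,.158+off+.008),speed=.12); pause(.15)
print(get_state()["contact_force"].round(2))
s=probe((0,0,-1),.014,step=.0008,thr=2.5)
if s: print("ridge z est",s["position"][2]-off,s["contact_force"].round(2),s["wrist_torque"].round(2))
a=cv2.resize(capture("scene")[100:270,300:500],(420,357)); b=cv2.resize(capture("wrist")[60:420],(380,357))
cv2.imwrite("pics/low.png",np.hstack([a,b])[:,:,::-1])
E
```

```text
23.8667 0.6689032398855722 53.36225536535494
[ 0.5  0.  -0.5]
hit 9 -5.046180325542568 [0.4927 0.2124 0.1651] 27.575
ridge z est 0.1597574829081739 [3.72 0.02 4.54] [ 0.06 -0.73 -0.06]
```

View pics/low.png

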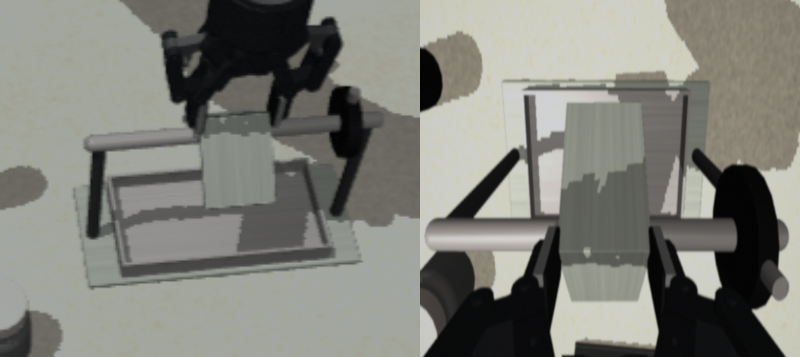

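The guard straddles the bar, about 50 mm short of the collar. Only the +x leg touches so far, so I'll shift about 2 mm in +x, seat it, release and lift clear.

```bash
python3 - <<'E'
from h import *
off=tip(60)-.0066
z=get_state()["position"][2]
move_l((.4938,.212,z+.0012),speed=.02); pause(.1); print(get_state()["contact_force"].round(2))
s=probe((0,0,-1),.008,step=.0006,thr=2.5)
s=s or get_state(); print("ridge z est",s["position"]-[0,0,off],s["contact_force"].round(2),s["time"])
E
```

```text
[ 0.88 -0.64 -2.33]
hit 2 -5.6778452241628035 [0.4935 0.2118 0.1648] 28.5417
ridge z est [0.49351114 0.21176789 0.15948642] [ 2.25 -0.62  3.35] 28.5417
```

```bash
python3 - <<'E'
from h import *
z=get_state()["position"][2]
for x in (.4955,.4975):
    move_l((x,.212,z+.001),speed=.02); pause(.1); print(x,get_state()["contact_force"].round(2))
    s=probe((0,0,-1),.008,step=.0006,thr=2.5) or get_state(); print(s["position"].round(4),s["contact_force"].round(2))
    if s["contact_force"][0]<.7: break
    z=s["position"][2]
E
```

```text
0.4955 [-0.15 -0.65 -1.49]
hit 2 -3.649911037795297 [0.495  0.2118 0.1645] 29.4167
[0.495  0.2118 0.1645] [-1.2   0.41  2.16]
```

```bash
python3 - <<'E'
from h import *
move_gripper(0.86); s=get_state(); print("released",s["contact_force"].round(2),s["time"])
p=s["position"]; move_l((.4945,.212,.215),speed=.1)
# over to the -y side, shut, tips 5 mm under the ridge
move_l((.4945,.135,.215),speed=.2); move_gripper(0.0)
a=cv2.resize(capture("scene")[100:270,300:500],(420,357)); b=cv2.resize(capture("wrist")[60:420],(380,357))
cv2.imwrite("pics/rel.png",np.hstack([a,b])[:,:,::-1]); print(get_state()["time"])
E
```

```text
released [-0.28  0.31 -0.17] 29.725
31.7
```

View pics/rel.png

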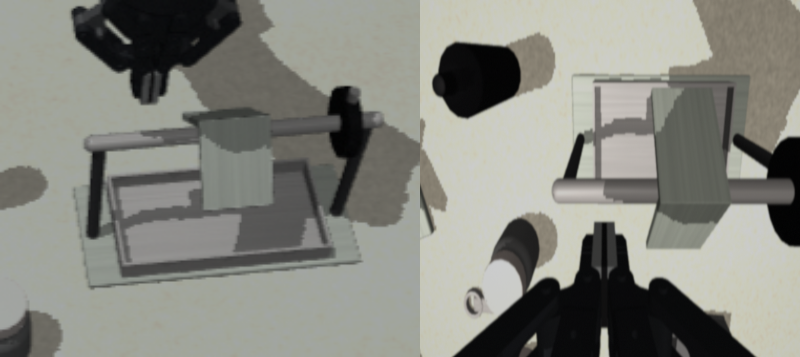

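The guard hangs freely on the bar, level, with one leg on each side. Now I'll push its −y end with the shut fingers in small force-monitored steps.

```bash
python3 - <<'E'
from h import *
x,z=.4945,.1685
move_l((x,.150,.19),speed=.15); move_l((x,.150,z),speed=.06); pause(.1)
f0=get_state()["contact_force"]; print(f0.round(2)); log=[]; y=.150; hits=0
while y<.250:
    y+=.002 if y<.214 else .0006
    move_l((x,y,z),speed=.03); s=get_state(); f=s["contact_force"]-f0; log.append((round(y,4),round(s["position"][1],4),*f.round(1)))
    if -f[1]>(8 if y<.214 else 4): break
print(*log[::3],sep="\n"); print(*log[-6:],sep="\n"); print(s["time"])
E
```

```text
[ 0.28 -0.67  0.75]
(0.152, np.float64(0.1522), np.float64(-0.2), np.float64(1.4), np.float64(-1.1))
(0.158, np.float64(0.1582), np.float64(-0.0), np.float64(1.1), np.float64(0.2))
(0.164, np.float64(0.1642), np.float64(-0.2), np.float64(0.5), np.float64(-1.4))
(0.17, np.float64(0.1701), np.float64(-0.2), np.float64(0.6), np.float64(0.0))
(0.176, np.float64(0.176), np.float64(0.4), np.float64(-1.5), np.float64(3.6))
(0.182, np.float64(0.1822), np.float64(0.5), np.float64(-2.4), np.float64(2.6))
(0.188, np.float64(0.1882), np.float64(0.3), np.float64(-2.3), np.float64(3.5))
(0.194, np.float64(0.1942), np.float64(-0.1), np.float64(-1.7), np.float64(3.2))
(0.2, np.float64(0.2002), np.float64(-0.0), np.float64(-2.5), np.float64(3.7))
(0.206, np.float64(0.2061), np.float64(-0.9), np.float64(-2.6), np.float64(2.4))
(0.212, np.float64(0.2122), np.float64(-0.3), np.float64(-2.1), np.float64(3.0))
(0.2152, np.float64(0.2152), np.float64(0.4), np.float64(-3.4), np.float64(3.7))
(0.217, np.float64(0.2171), np.float64(-0.3), np.float64(-3.1), np.float64(2.6))
(0.2188, np.float64(0.2189), np.floa
[... 567 characters left out ...]
oat64(-0.4), np.float64(-3.3), np.float64(3.3))
(0.2332, np.float64(0.2333), np.float64(0.2), np.float64(-1.7), np.float64(3.5))
(0.235, np.float64(0.2351), np.float64(0.0), np.float64(-2.1), np.float64(3.6))
(0.2332, np.float64(0.2333), np.float64(0.2), np.float64(-1.7), np.float64(3.5))
(0.2338, np.float64(0.2339), np.float64(-0.8), np.float64(-3.2), np.float64(3.2))
(0.2344, np.float64(0.2345), np.float64(0.9), np.float64(-4.0), np.float64(3.8))
(0.235, np.float64(0.2351), np.float64(0.0), np.float64(-2.1), np.float64(3.6))
(0.2356, np.float64(0.2357), np.float64(0.4), np.float64(-2.1), np.float64(2.9))
(0.2362, np.float64(0.2359), np.float64(-0.3), np.float64(-4.5), np.float64(4.7))
49.9
```

```bash
python3 - <<'E'
from h import *
x,z=.4945,.1685; y=.2362; F=0
for i in range(4):
    y+=.0004; move_l((x,y,z),speed=.02); s=get_state(); F=-s["contact_force"][1]-.67; print(round(y,4),s["position"][1].round(4),s["contact_force"].round(1),s["time"])
    if F>7: break
move_l((x,.215,z),speed=.08); move_l((x,.20,.24),speed=.15)
capture("wrist"); w=cam("wrist"); im=capture("scene"); cv2.imwrite("pics/end.png",im[:,:,::-1])
print([ (n,d["at"],round(d["p"],2)) for n in ("guard_top","collar") for d in search_frame(n,"scene")[:2]])
print("expected guard mid at",proj(cam("scene"),(.52,.271,.13)),get_state()["time"])
# gap test: brightness along the line just above the bar axis's scene projection, from guard to collar
g=cv2.cvtColor(im,cv2.COLOR_RGB2GRAY)
for dz in (.150,.156): print([int(g[int(round(v)),int(round(u))]) for u,v in (proj(cam("scene"),(.4945,yy,dz)) for yy in np.arange(.225,.325,.004))])
E
```

```text
0.2366 0.2359 [-0.1 -5.5  5.5] 50.15
0.237 0.236 [ 0.8 -6.   7.1] 50.4
0.2374 0.236 [ 1.1 -7.5  7. ] 50.65
0.2378 0.2361 [ 0.  -8.4  7.2] 50.9
[('guard_top', [449.0, 170.6], 0.79), ('collar', [470.1, 154.4], 0.75)]
expected guard mid at [445.49941981 175.42771091] 52.1667
[91, 89, 89, 83, 82, 109, 134, 136, 91, 89, 91, 92, 93, 92, 91, 92, 91, 90, 90, 92, 16, 9, 10, 11, 47]
[158, 157, 117, 69, 47, 92, 93, 93, 91, 89, 92, 93, 92, 92, 92, 90, 90, 91, 90, 78, 2, 10, 10, 29, 98]
```

```bash
python3 -c "
from bench import *
print(hand_in(),get_state()['time'])"
```

```text
the job is handed in; nothing more can be done
the job is handed in; nothing more can be done
```

The top guard now straddles the bar, butted against the collar with about 8 N, and is released. I handed the job in at about 52 s with the other three guards still on their stand; I don't have the judge's verdict.

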